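# Refit a wheel on a hand truck's stub axle

### The arm

A 7-joint arm with a two-finger parallel gripper is mounted at the origin on the work surface. World frame = base frame: x ahead of the robot, y to its left, z up, the work surface at z = 0. Lengths are in m, angles in degrees, forces in N, time in s.
With the tool pointing down it reaches from about 0.425 to 0.875 m from the base axis. Payload 4.7 kg.
Tool frame: the origin (TCP) lies at the very end of the fingers, on their centre line; the grasp point (between the pads) lies 19 mm behind it; z points along the fingers, x is the direction in which the jaws open and shut, and the axes are right-handed (so a half turn about z gives the same grasp; the last joint's range is limited). The gripper opens to 87 mm and grips with 3 to 60 N. Pads are 19 mm wide; open, the fingers measure 117 mm over their backs; the gripper's body (75 mm by 190 mm) begins 51 mm behind the grasp point.
Start: joints at [-74.02, 18.392, -4.016, 83.108, 1.295, 78.541, -3.26], TCP at [0.17, 0.627, 0.223] pointing down, gripper open.
Joint ranges: [-163.93, 163.93], [-17.29, 119.83], [-79.2, 71.16], [3.27, 140.29], [-89.18, 269.18], [5.43, 117.66], [-154.24, 154.24]. Speed limits (degrees/s): [147.25, 147.25, 180, 180, 180, 180, 180].

### API

Orientations are given as [roll, pitch, yaw] about the fixed x, y, z axes, in that order (R = Rz(yaw) Ry(pitch) Rx(roll)).
In Python, from cell import sensors, vision, env gives the robot as it stands.
- The arm moves only by the shell command python3 -m inch 'ROWS' [OPENING] [FORCE]. ROWS is a JSON object of lists of equal length, an entry for each row: "dp": the shift along the tool's x, y, z in m, a list of three; "turn": the turn about the tool's z in degrees. A call has 1 to 8 rows; each row shifts and turns the commanded pose from where the row before left it, along the tool's axes as they then stand; what a row does not reach is not made up. A row lasts 1/8 s, in which the tool goes at most 62.5 mm and 10.7 degrees, less where a joint would pass 70% of its speed; a pose out of reach is approached as far as the arm can. A call is refused whole if a number of a shift passes 0.0625 or a number of a turn 10.7, either way. A call with a gripper value outside its range is refused whole. OPENING is the closure, from -1 (fully open) to 1 (shut), set as the call begins (- or left out, the last holds). The fingers move at their own pace and stop on an object; FORCE is the grip in N (left out, the last holds). Time passes only in rows, so rows that do not move let the fingers close. It gives the time, the measured TCP pose, the force and the opening at its end, in the units of the state.
- sensors.get_obs(): the state, without advancing time (a new reading comes with each control period).
- vision.read_camera(name): name is "scene" or "top" or "wrist"; returns the picture (400x640x3 uint8, blue, green, red); there is no depth.
- vision.get_calibration(name): a dict with "K" (3x3 intrinsics, pixels), "k1" (the pictures are not rectified: a ray, as slopes to the right and down, at radius r is drawn at 1 + k1 r^2 times it, then the intrinsics apply), "pose" (4x4, takes a point from camera to world coordinates). Camera axes: x right, y down, z forward; pixel columns grow to the right and rows downward; lengths in m; the calibration is good to about 2 mm. A picture is of the moment at which its call begins: read the wrist's pose just before it. get_calibration takes no time and is no camera call; for the wrist camera it gives the pose at the moment of the call.
- env.sign_off(): hands the job in, once; it reports no verdict.
The state is a dict: "time_s": time; "qpos": joint angles; "joint_velocities": joint speeds; "effort": joint torques, N m; "tool_pos": TCP position; "tool_rot": TCP orientation; "force": force on the tool from outside, world axes, zero at the start; "wrist_torque": the same for the moment, N m; "grip_width": finger opening in m.
Only numpy, scipy, OpenCV 4.12 (cv2) and the standard library are available. Lean on these libraries where they do the work, as an engineer would, in place of code of your own. Each camera call takes 0.05 s, during which the arm holds its last target.

### The job

On the garage bench, put the small wheel back on the upright stub axle: thread on first the narrow copper-coloured spacer tube, then the wheel, then the flat steel washer, and last the black hub cap, each pushed down until it sits on the part below. Take each part from wherever it lies, leave the finished stack upright and let go of it, and leave the tin, the wrench and the screwdriver where they are.

Things in the scene. Friction and masses are not known exactly. Their poses are not given: they have to be found in the camera images.
- axle_seat (a point): Fixed target, its place varies: dark steel plate 96 x 96 x 8 mm on the bench (bolt heads 4 mm high at its corners) with a steel stub axle upright in its middle: 14 mm diameter, its end 56 mm above the plate's top face, the last 10 mm tapering to 6 mm. The point is on the axle's centre line at the plate's top face (8 mm above the bench), z up along the axle. The spacer rests on this face.
- spacer_mid (a point): Loose copper-coloured metal tube standing on the bench, 38 mm outside diameter, 16 mm high; a 25 mm hole runs right through it. About 50 g. The point is its centre, half-way up; z along its axis, upward. Goes on first; seated, its centre is 8 mm above the axle_seat point.
- wheel_mid (a point): Loose castor wheel lying flat on the bench, black rubber tread and grey plastic hub, flat on both faces: 64 mm diameter, 22 mm thick; a 25 mm hole runs right through it. About 120 g. The point is its centre, half-way up; z along its axis, upward. Goes on second; seated, its centre is 27 mm above axle_seat.
- washer_mid (a point): Loose flat steel washer lying on the bench, 52 mm diameter, 10 mm thick; a 25 mm hole runs right through it. About 80 g. The point is its centre, half-way up; z along its axis, upward. Goes on third; seated, its centre is 43 mm above axle_seat.
- cap_mid (a point): Loose black plastic hub cap, mouth down on the bench: cylinder 40 mm diameter, 26 mm high, closed on top with a 3 mm chamfer; a 25 mm bore 15 mm deep opens at its underside. About 40 g. The point is its centre, half-way up; z along its axis, upward (mouth at -z). Goes on last, mouth down over the axle's end; seated, its rim rests on the washer, its centre 61 mm above axle_seat.
- tin_mid (a point): Bystander: loose closed round metal tin, 68 mm diameter, 45 mm high, standing among the parts; the point is its centre, half-way up. Do not disturb.
- wrench_mid (a point): Bystander: loose steel wrench 180 mm long lying on the bench at the robot's left, roughly along x; the point is about its middle. Do not disturb.
- driver_mid (a point): Bystander: loose screwdriver 200 mm long lying on the bench at the robot's right, roughly along x; the point is about its middle. Do not disturb.
Not all that is in view belongs to the job. Of the things that look like the part that bears cap_mid, the middle-sized one is meant. Of the things shaped like the part that bears wheel_mid, the black one is meant.

How it is judged:
By the outcome, as a careful person would: the job done as asked, in the order asked, and still so for the second after the job is handed in, with the robot touching nothing.
It also fails if it takes over 99 s, if anything falls off the work surface, if the arm or the gripper's body presses on something with over 40 N, if the wrist force passes 120 N, or if a joint passes its speed limit or range.

## Working session

There is one attempt and no reset: what is moved stays moved. The work goes in short steps, Python scripts to look and compute and a shell command to move; the robot and the scene stay as the last step left them, time stands still between calls to the robot, and variables do not carry over. Pictures are saved under pics/ and viewed, and the job is handed in when it is done.

```bash
ls -la; mkdir -p pics; python3 - <<'E'
from cell import sensors, vision, env
import cv2
o=sensors.get_obs();print({k:o[k] for k in('time_s','tool_pos','tool_rot','force','grip_width')})
for n in('scene','top','wrist'):
    c=vision.get_calibration(n);print(n,c)
    cv2.imwrite(f'pics/{n}0.png',vision.read_camera(n))
E
```

```text
total 12
drwxr-xr-x  3 agent agent 4096 Dec  6 16:59 .
drwxr-xr-x 23 root  root  4096 Dec  6 16:59 ..
drwxr-xr-x  2 agent agent 4096 Dec  6 16:59 pics
{'time_s': 0.0, 'tool_pos': array([0.17000811, 0.6267871 , 0.22145003]), 'tool_rot': array([1.79992510e+02, 1.11110174e-01, 7.48319030e+01]), 'force': array([ 1.08583181, -0.10787362,  0.04007309]), 'grip_width': 0.08712749226398371}
scene {'K': array([[408.12233789,   0.        , 311.98570372],
       [  0.        , 408.12233789, 194.33657765],
       [  0.        ,   0.        ,   1.        ]]), 'k1': -0.10560044442712188, 'pose': array([[ 0.83235225,  0.42002372, -0.36162108,  1.01157812],
       [ 0.55391232, -0.60772815,  0.56907612, -0.66942052],
       [ 0.01925816, -0.67397816, -0.73850021,  0.93839223],
       [ 0.        ,  0.        ,  0.        ,  1.        ]])}
top {'K': array([[457.11601426,   0.        , 323.45754021],
       [  0.        , 457.11601426, 195.44093335],
       [  0.        ,   0.        ,   1.        ]]), 'k1': 0.02822612558817787, 'pose': array([[ 0.01224997, -0.99056303,  0.1365094 ,  0.44444984],
       [-0.99991365, -0.01278471, -0.00304117,  0.02160619],
       [ 0.0047577 , -0.13646036, -0.99063411,  1.10801603],
       [ 0.        ,  0.        ,  0.        ,  1.        ]])}
wrist {'K': array([[300.14664978,   0.        , 319.83265995],
       [  0.        , 300.14664978, 195.44064013],
       [  0.        ,   0.        ,   1.        ]]), 'k1': -0.022398312730845995, 'pose': array([[ 0.26079704,  0.92692928,  0.2697907 ,  0.09647542],
       [ 0.96539276, -0.25002648, -0.07418608,  0.64879363],
       [-0.00131043,  0.2798015 , -0.96005698,  0.38417866],
       [ 0.        ,  0.        ,  0.        ,  1.        ]])}
```

View pics/scene0.png

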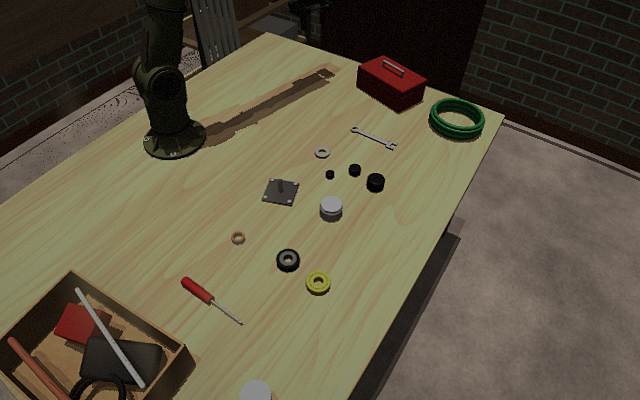

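View pics/top0.png

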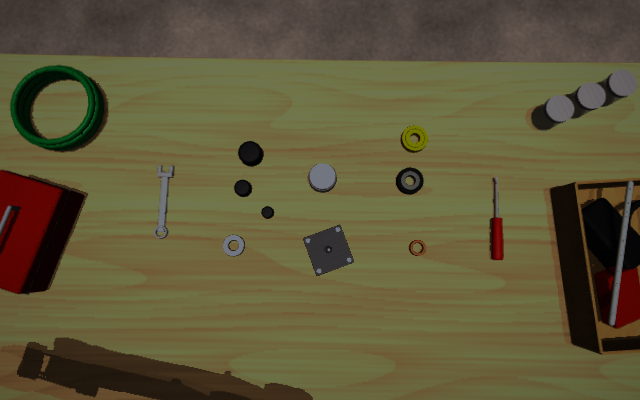

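View pics/wrist0.png

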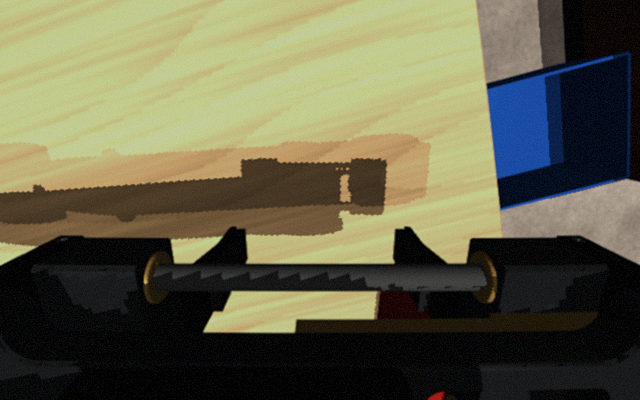

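Top view pixels: plate (328,250), spacer (417,247), black wheel (409,181), washer (233,245), three caps at (250,153), (243,188) and (267,212), of which the middle-sized is (243,188), tin (322,178). I'll refine these with masks.

```bash
cat > h.py <<'E'
import numpy as np, cv2
from cell import sensors, vision, env
def ray(c,uv):
    K=c['K'];d=np.array([[c['k1'],0,0,0]]) ; D=np.array([c['k1'],0,0,0.])
    p=cv2.undistortPoints(np.array([[uv]],float),K,D)[0,0]
    P=c['pose'];return P[:3,3],P[:3,:3]@np.array([p[0],p[1],1])
def onz(c,uv,z):
    o,d=ray(c,uv);return o+d*(z-o[2])/d[2]
def proj(c,p):
    P=c['pose'];q=P[:3,:3].T@(np.array(p)-P[:3,3]);
    return cv2.projectPoints(q[None],np.zeros(3),np.zeros(3),c['K'],np.array([c['k1'],0,0,0.]))[0][0,0]
E
python3 - <<'E'
import cv2
im=cv2.imread('pics/top0.png')
z=cv2.resize(im[120:290,200:460],None,fx=3,fy=3,interpolation=cv2.INTER_CUBIC)
cv2.imwrite('pics/topz.png',cv2.convertScaleAbs(z,alpha=1.6))
s=cv2.imread('pics/scene0.png')
z=cv2.resize(s[130:310,210:410],None,fx=3,fy=3,interpolation=cv2.INTER_CUBIC)
cv2.imwrite('pics/scenez.png',cv2.convertScaleAbs(z,alpha=1.5))
for n,(u,v) in dict(wood=(380,210),plate=(315,240),wheel=(401,181),cap=(243,188),washer=(226,245),spacer=(411,247),shadow=(262,160)).items(): print(n,im[v,u],cv2.cvtColor(im,cv2.COLOR_BGR2HSV)[v,u])
E
```

```text
wood [ 72 118 114] [ 33  99 118]
plate [50 48 51] [160  15  51]
wheel [59 62 62] [30 12 62]
cap [24 23 24] [150  11  24]
washer [128 117 113] [112  30 128]
spacer [ 34  68 113] [ 13 178 113]
shadow [ 68 112 114] [ 29 103 114]
```

View pics/topz.png

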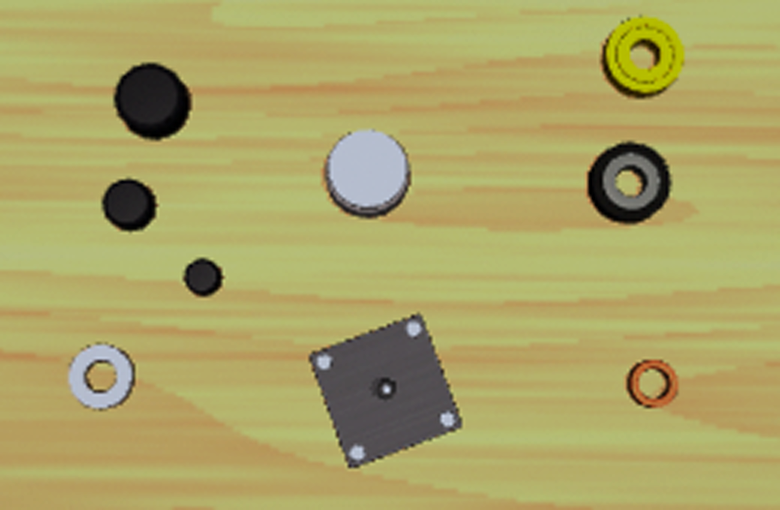

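View pics/scenez.png

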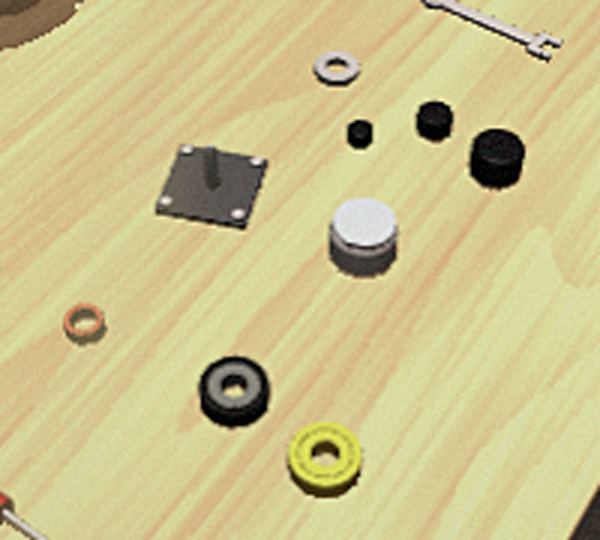

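The zooms confirm it: caps are small/medium/large with the medium at (243,188), and the black wheel is at (409,181). Now the positions from both views.

```bash
python3 - <<'E'
from h import *
from collections import OrderedDict
zm=dict(spacer=.008,wheel=.011,washer=.005,cap=.013,plate=.004,tin=.0225,yellow=.011,capL=.017,capS=.01)
seeds={'top':dict(spacer=(417,247),wheel=(409,181),washer=(233,245),cap=(243,188),plate=(328,250),tin=(322,178),yellow=(414,138),capL=(250,153),capS=(267,212)),
'scene':dict(spacer=(238,238),wheel=(288,260),washer=(322,153),cap=(355,170),tin=(331,209),plate=(280,192),yellow=(318,282),capL=(376,182),capS=(330,175))}
out={}
for n in seeds:
    c=vision.get_calibration(n); im=cv2.imread(f'pics/{n}0.png')
    hsv=cv2.cvtColor(im,cv2.COLOR_BGR2HSV);H,S,V=cv2.split(hsv)
    for k,(u,v) in seeds[n].items():
        if k=='spacer': m=((H<18)&(S>125))
        elif k=='yellow': m=(S>200)&(H>24)
        else: m=(S<60)
        m=m.astype(np.uint8)*255
        cs,_=cv2.findContours(m,cv2.RETR_EXTERNAL,cv2.CHAIN_APPROX_NONE)
        cs=[q for q in cs if cv2.contourArea(q)>30]
        b=min(cs,key=lambda q:np.hypot(*(np.array(cv2.minEnclosingCircle(q)[0])-(u,v))))
        M=cv2.moments(b);uv=(M['m10']/M['m00'],M['m01']/M['m00'])
        p=onz(c,uv,zm[k]);w=2*np.sqrt(M['m00']/np.pi)
        print(n,k,np.round(uv,1),'area',M['m00'],np.round(p[:2],4),'eqdia mm',round(w/c['K'][0,0]*np.linalg.norm(p-c['pose'][:3,3])*1e3,1))
        if k=='plate':
            print(cv2.minAreaRect(b))
c=vision.get_calibration('top')
print('axle tip top', onz(c,(328.8,249.6),.064)[:2])
E
```

```text
top spacer [417.  247.4] area 200.5 [ 0.4735 -0.2069] eqdia mm 39.3
top wheel [409.7 179.9] area 452.0 [ 0.6364 -0.1912] eqdia mm 59.5
top washer [233.1 245.1] area 335.5 [0.4737 0.2331] eqdia mm 50.8
top cap [241.9 187.4] area 158.5 [0.6124 0.2158] eqdia mm 35.0
top plate [328.1 249.9] area 1505.5 [0.4649 0.0055] eqdia mm 105.8
((328.0137023925781, 249.869873046875), (39.79399490356445, 39.67694854736328), 69.44395446777344)
top tin [321.9 177.1] area 590.0 [0.6385 0.0225] eqdia mm 66.1
top yellow [414.4 138. ] area 482.0 [ 0.7415 -0.2041] eqdia mm 62.8
top capL [249.3 152. ] area 318.5 [0.6992 0.2002] eqdia mm 50.0
top capS [266.9 211.8] area 76.0 [0.5543 0.1539] eqdia mm 23.9
scene spacer [237.2 236.2] area 82.5 [ 0.4707 -0.2056] eqdia mm 29.4
scene wheel [287.9 258.6] area 252.0 [ 0.6338 -0.1868] eqdia mm 48.8
scene washer [321.9 151.7] area 113.5 [0.473  0.2338] eqdia mm 41.4
scene cap [354.2 170.7] area 61.5 [0.6139 0.2088] eqdia mm 29.0
scene tin [330.6 208. ] area 448.5 [0.6386 0.0221] eqdia mm 70.7
scene plate [280.5 191.2] area 649.5 [0.4657 0.0058] eqdia mm 89.9
((280.1470947265625, 190.91177368164062), (31.772165298461914, 24.98116683959961), 14.03624439239502)Traceback (most recent call last):
  File "<stdin>", line 17, in <module>
ValueError: min() iterable argument is empty
```

```bash
python3 - <<'E'
from h import *
for n,seeds in {'top':dict(wheel=(409,181),cap=(243,188)),'scene':dict(wheel=(288,260),cap=(355,170))}.items():
    c=vision.get_calibration(n); im=cv2.imread(f'pics/{n}0.png')
    H,S,V=cv2.split(cv2.cvtColor(im,cv2.COLOR_BGR2HSV))
    m=((V<75)|(S<60)).astype(np.uint8)*255
    cs,_=cv2.findContours(m,cv2.RETR_EXTERNAL,cv2.CHAIN_APPROX_NONE)
    for k,s in seeds.items():
        b=min([q for q in cs if cv2.contourArea(q)>30],key=lambda q:np.hypot(*(np.array(cv2.minEnclosingCircle(q)[0])-s)))
        (u,v),r=cv2.minEnclosingCircle(b);M=cv2.moments(b);uv=(M['m10']/M['m00'],M['m01']/M['m00'])
        print(n,k,np.round(uv,1),M['m00'],onz(c,uv,.011 if k=='wheel' else .013))
c=vision.get_calibration('top')
print('axle tip top', onz(c,(328.5,249.4),.064)[:2])
E
```

```text
top wheel [409.2 180.6] 552.0 [ 0.63475634 -0.1899608   0.011     ]
top cap [242.7 188. ] 225.5 [0.61107721 0.2138596  0.013     ]
scene wheel [287.6 260.1] 416.5 [ 0.63615748 -0.19112224  0.011     ]
scene cap [354.4 170. ] 114.0 [0.6126793  0.21201902 0.013     ]
axle tip top [0.46494511 0.00545316]
```

```bash
python3 -m inch '{"dp":[[0,0,0],[0,0,0],[-0.04,0.04,0],[-0.04,0.04,0],[-0.04,0.04,0],[-0.04,0.04,0],[-0.04,0.04,0],[-0.04,0.04,0]],"turn":[-7.6,-7.6,0,0,0,0,0,0]}'
```

```text
time_s: 1.15
tool_pos: [0.4113, 0.3859, 0.2225]
tool_rot: [180.0, -0.0, 90.0]
force: [0.2, -0.5, 0.5]
grip_width: 0.0873
```

```bash
python3 -m inch '{"dp":[[-0.055,0.0075,0],[-0.055,0.0075,0],[-0.055,0.0075,0],[-0.055,0.0075,0],[-0.055,0.0075,0],[-0.055,0.0075,0],[-0.055,0.0075,0],[-0.055,0.0085,0]],"turn":[0,0,0,0,0,0,0,0]}'
python3 -m inch '{"dp":[[-0.05,0,0.02],[-0.05,0,0.03],[-0.05,0,0.03],[0,0,0.02],[0,0,0]],"turn":[0,0,0,0,0]}'
python3 - <<'E'
from h import *
o=sensors.get_obs();print(o['tool_pos'],o['tool_rot'])
c=vision.get_calibration('wrist');im=vision.read_camera('wrist')
cv2.imwrite('pics/w1.png',im); np.save('pics/w1.npy',c['pose'])
print(proj(c,[.4725,-.2065,.016]),proj(c,[.635,-.19,.022]))
E
```

```text
time_s: 2.15
tool_pos: [0.4713, -0.0542, 0.2226]
tool_rot: [180.0, -0.0, 90.0]
force: [0.7, 0.4, 0.1]
grip_width: 0.0872
time_s: 2.78
tool_pos: [0.47, -0.2024, 0.121]
tool_rot: [-179.8, -0.0, 90.0]
force: [-0.7, 1.1, 0.4]
grip_width: 0.0869
[ 0.46998512 -0.20240997  0.12098723] [-1.79781285e+02 -3.33711466e-02  8.99562273e+01]
[313.46009665 196.71105083] [329.73218159 344.5974322 ]
```

View pics/w1.png

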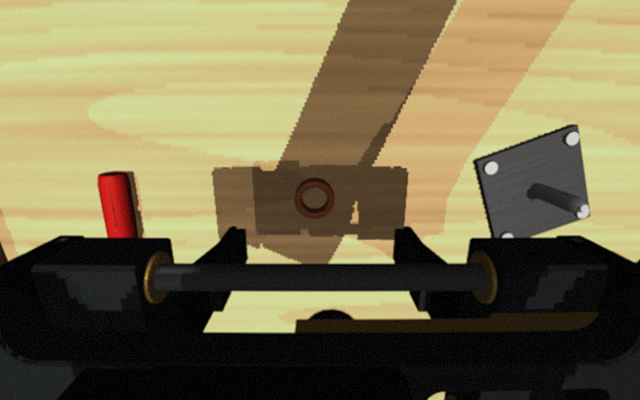

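Ring seen at (314,198); predicted (313.5,196.7), so the estimate holds. Descending.

```bash
python3 -m inch '{"dp":[[-0.002,0.001,0.04],[-0.002,0.001,0.04],[0,0,0.01],[0,0,0]],"turn":[0,0,0,0]}'
```

```text
time_s: 3.32
tool_pos: [0.4742, -0.2061, 0.0333]
tool_rot: [180.0, -0.0, 90.1]
force: [0.2, -0.1, -0.5]
grip_width: 0.0872
```

```bash
python3 -m inch '{"dp":[[0,0,0.015],[0,-0.001,0.013],[0,0,0]],"turn":[0,0,0]}'
python3 -m inch '{"dp":[[0,0,0],[0,0,0],[0,0,0],[0,0,0],[0,0,0]],"turn":[0,0,0,0,0]}' 1 20
```

```text
time_s: 3.7
tool_pos: [0.4715, -0.2061, 0.0035]
tool_rot: [-179.9, -0.0, 90.0]
force: [-0.2, 0.0, -0.7]
grip_width: 0.0867
time_s: 4.32
tool_pos: [0.4727, -0.2065, 0.0046]
tool_rot: [180.0, -0.0, 90.0]
force: [0.3, 0.3, -0.5]
grip_width: 0.0448
```

```bash
python3 -m inch '{"dp":[[0,0,0],[0,0,0],[0,0,0]],"turn":[0,0,0]}'
python3 -m inch '{"dp":[[0,0,-0.03],[0,0,-0.04],[0,0,-0.03],[0.05,0,-0.01],[0.05,-0.002,0],[0.05,-0.002,0],[0.05,-0.004,0],[0,0,0]],"turn":[0,0,0,0,0,0,0,0]}'
python3 - <<'E'
from h import *
o=sensors.get_obs();print(o['tool_pos'],o['tool_rot'],o['grip_width'])
c=vision.get_calibration('wrist');im=vision.read_camera('wrist')
cv2.imwrite('pics/w2.png',im)
print(proj(c,[.465,.0055,.064]),proj(c,[.465,.0055,.008]))
E
```

```text
time_s: 4.7
tool_pos: [0.4726, -0.2066, 0.0046]
tool_rot: [180.0, 0.0, 90.0]
force: [0.1, 0.0, -0.1]
grip_width: 0.0365
time_s: 5.7
tool_pos: [0.4639, -0.0022, 0.1143]
tool_rot: [-180.0, -0.1, 90.5]
force: [-0.6, -0.6, -1.3]
grip_width: 0.0366
[ 0.46385573 -0.0021724   0.11433548] [-1.79967298e+02 -8.34575006e-02  9.04568742e+01] 0.03664768573063011
[327.6338992  215.07545691] [326.00231991 194.53030723]
```

View pics/w2.png

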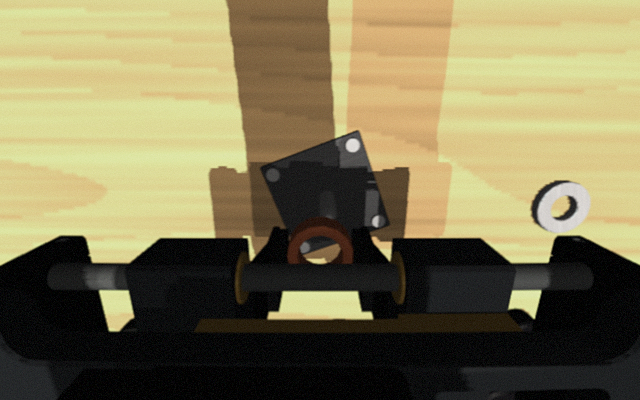

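Spacer held, seen around (322,243) in the jaws; plate below centred at about (325,190). Align and lower.

```bash
python3 -m inch '{"dp":[[0.0075,0,0.02],[0,0,0.019],[0,0,0],[0,0,0]],"turn":[0,0,0,0]}'; python3 - <<'E'
from h import *
o=sensors.get_obs();print(o['tool_pos'],o['tool_rot'],o['force'])
for n in('scene','wrist'):cv2.imwrite(f'pics/{n}3.png',vision.read_camera(n))
c=vision.get_calibration('wrist');print(proj(c,[.465,.0055,.064]),proj(c,o['tool_pos']+[0,0,.012]))
E
python3 -c "
import cv2
s=cv2.imread('pics/scene3.png');a=cv2.convertScaleAbs(cv2.resize(s[130:230,220:350],None,fx=4,fy=4),alpha=1.7)
w=cv2.convertScaleAbs(cv2.resize(cv2.imread('pics/wrist3.png')[150:300,240:400],None,fx=3,fy=3),alpha=2)
cv2.imwrite('pics/s3.png',a);cv2.imwrite('pics/w3z.png',w)"
```

```text
time_s: 6.25
tool_pos: [0.4649, 0.0, 0.0761]
tool_rot: [180.0, 0.0, 89.9]
force: [0.9, -0.6, 0.1]
grip_width: 0.0366
[4.64941530e-01 5.60289629e-06 7.61332653e-02] [1.79957933e+02 8.30124253e-03 8.99283217e+01] [ 0.8695419  -0.62459874  0.1482596 ]
[325.07225082 233.54692553] [315.92879657 251.00017307]
```

View pics/s3.png

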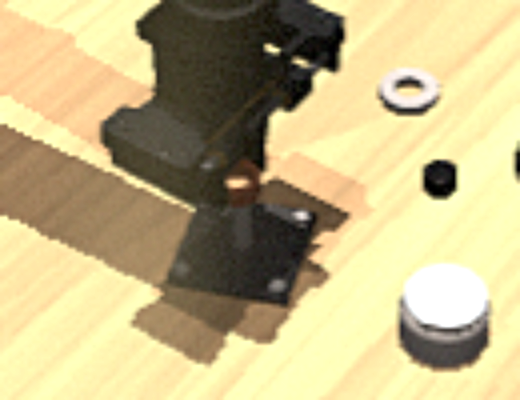

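View pics/w3z.png

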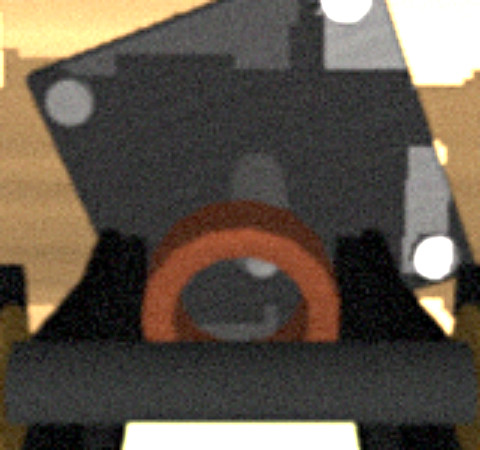

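Axle tip seen at (327,238), ring hole centre at (320,~252): y needs about +5.5 mm.

```bash
python3 -m inch '{"dp":[[0.0055,0,0],[0,0,0]],"turn":[0,0]}'; python3 - <<'E'
from h import *
o=sensors.get_obs();print(o['tool_pos'])
c=vision.get_calibration('wrist');cv2.imwrite('pics/w4.png',cv2.convertScaleAbs(cv2.resize(vision.read_camera('wrist')[150:300,240:400],None,fx=3,fy=3),alpha=2))
f=lambda p:(proj(c,p)-[240,150])*3
for d in(0,.003,-.003):print(f([.465+d,.0055,.064]))
print('ring bottom/top centre',f(o['tool_pos']-[0,0,.0046]),f(o['tool_pos']+[0,0,.0114]))
E
```

```text
time_s: 6.6
tool_pos: [0.4647, 0.0072, 0.0759]
tool_rot: [180.0, -0.0, 90.1]
force: [0.4, -0.3, -0.7]
grip_width: 0.0368
[0.46473008 0.00720851 0.07591417]
[223.32487784 253.81186365]
[223.3636432  266.93364858]
[223.28591561 240.56928062]
ring bottom/top centre [231.19907018 267.27048472] [230.54630266 303.55486703]
```

View pics/w4.png

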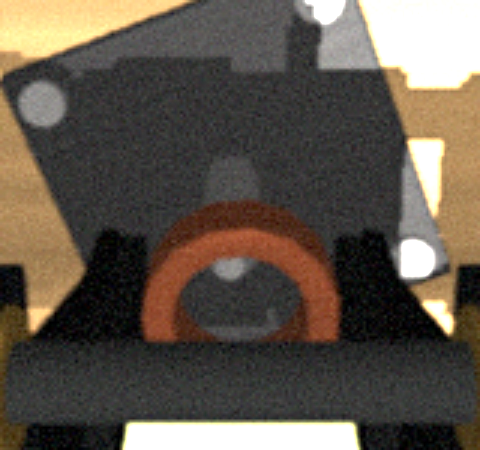

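Tip at crop (232,265), hole at (241,~310); offset between the two matches the model after about −1.7 mm in y. Correct and lower.

```bash
python3 -m inch '{"dp":[[-0.0015,0,0],[0,0,0.012],[0,0,0.015],[0,0,0.015],[0,0,0.014],[0,0,0]],"turn":[0,0,0,0,0,0]}'; python3 -m inch '{"dp":[[0,0,0.003],[0,0,0.002],[0,0,0]],"turn":[0,0,0]}'
```

```text
time_s: 7.4
tool_pos: [0.4632, 0.0047, 0.018]
tool_rot: [-179.8, 0.1, 90.0]
force: [-0.1, -0.8, 0.5]
grip_width: 0.0364
time_s: 7.78
tool_pos: [0.4646, 0.0051, 0.0147]
tool_rot: [180.0, -0.0, 90.0]
force: [0.3, -0.3, -0.8]
grip_width: 0.0368
```

```bash
python3 -m inch '{"dp":[[0,0,0.001],[0,0,0.001],[0,0,0]],"turn":[0,0,0]}'
```

```text
time_s: 8.15
tool_pos: [0.4645, 0.005, 0.0126]
tool_rot: [180.0, -0.0, 90.0]
force: [-0.8, 0.5, -0.1]
grip_width: 0.0368
```

```bash
python3 -m inch '{"dp":[[0,0,0.0007],[0,0,0]],"turn":[0,0]}'
```

```text
time_s: 8.4
tool_pos: [0.4645, 0.0051, 0.0125]
tool_rot: [-180.0, -0.0, 90.0]
force: [-2.9, -0.1, 5.9]
grip_width: 0.0368
```

```bash
python3 -m inch '{"dp":[[0,0,0],[0,0,0],[0,0,0],[0,0,-0.01],[0,0,-0.03],[0,0,-0.04],[0,0,-0.03],[-0.02,0.02,0]],"turn":[0,0,0,0,0,0,0,0]}' -0.4
python3 -m inch '{"dp":[[-0.044,0.038,0],[-0.044,0.038,0],[-0.044,0.038,0],[-0.043,0.036,0],[0,0,0],[0,0,0]],"turn":[0,0,0,0,0,0]}' -1
python3 - <<'E'
from h import *
o=sensors.get_obs();print(o['tool_pos'])
c=vision.get_calibration('wrist');cv2.imwrite('pics/w5.png',vision.read_camera('wrist'));print(proj(c,[.635,-.19,.022]))
c=vision.get_calibration('top');im=vision.read_camera('top')[210:290,280:380];cv2.imwrite('pics/t5.png',cv2.convertScaleAbs(cv2.resize(im,None,fx=6,fy=6),alpha=1.8))
E
```

```text
time_s: 9.4
tool_pos: [0.4861, -0.0133, 0.1252]
tool_rot: [179.7, -0.2, 90.2]
force: [0.2, -0.2, -0.0]
grip_width: 0.0607
time_s: 10.15
tool_pos: [0.6342, -0.1895, 0.1217]
tool_rot: [-179.9, -0.0, 90.0]
force: [0.2, -0.2, 0.5]
grip_width: 0.087
[ 0.63415953 -0.18950733  0.12174986]
[317.34867523 196.22806622]
```

View pics/w5.png

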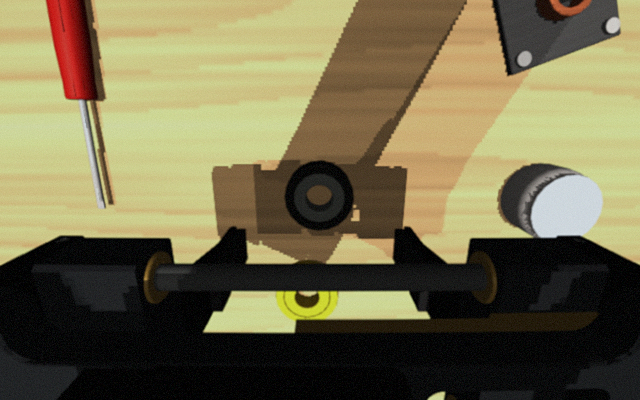

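View pics/t5.png

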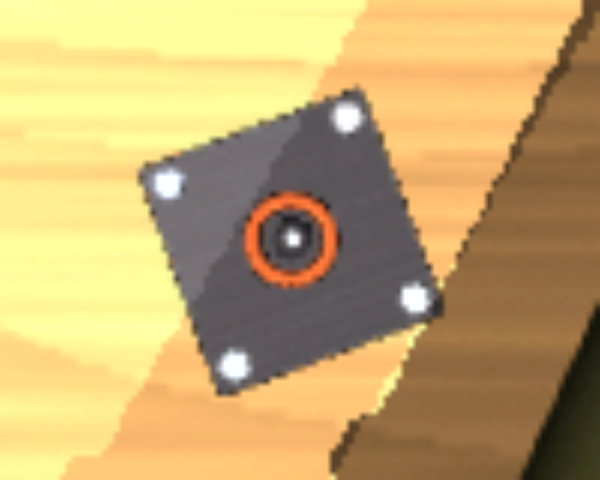

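Spacer is on the axle, ring centred round the tip. Wheel seen at (319,195), as predicted. Descend and grip.

```bash
python3 -m inch '{"dp":[[0,0.001,0.04],[0,0,0.04],[0,0,0.02],[0,0,0.015],[0,0,0]],"turn":[0,0,0,0,0]}'
python3 -m inch '{"dp":[[0,0,0],[0,0,0],[0,0,0],[0,0,0],[0,0,0]],"turn":[0,0,0,0,0]}' 1 25
```

```text
time_s: 10.88
tool_pos: [0.6354, -0.1894, 0.0067]
tool_rot: [-180.0, -0.0, 90.1]
force: [-0.2, -1.0, 0.7]
grip_width: 0.0869
time_s: 11.5
tool_pos: [0.636, -0.1901, 0.0075]
tool_rot: [179.9, 0.0, 90.0]
force: [0.7, -0.9, 4.6]
grip_width: 0.0624
```

```bash
python3 -m inch '{"dp":[[0,0,-0.03],[0,0,-0.04],[0,0,-0.04],[0.049,-0.038,0],[0.049,-0.038,0],[0.049,-0.038,0],[0.035,-0.04,0],[0.013,-0.017,0]],"turn":[0,0,0,0,0,0,0,0]}'
python3 -m inch '{"dp":[[0,0,0.02],[0,0,0.013],[0,0,0],[0,0,0]],"turn":[0,0,0,0]}'
cat > look.py <<'E'
from h import *
import sys
t=sys.argv[1];zt=float(sys.argv[2])  # zt: tcp->part bottom
o=sensors.get_obs();print(o['tool_pos'],o['grip_width'])
c=vision.get_calibration('wrist');cv2.imwrite(f'pics/{t}.png',cv2.convertScaleAbs(cv2.resize(vision.read_camera('wrist')[150:300,240:400],None,fx=3,fy=3),alpha=2))
f=lambda p:np.round((proj(c,p)-[240,150])*3)
print('tip',f([.465,.0055,.064]),'part bottom at tcp',f(o['tool_pos']-[0,0,zt]))
s=vision.read_camera('scene');cv2.imwrite(f'pics/{t}s.png',cv2.convertScaleAbs(cv2.resize(s[130:230,220:350],None,fx=4,fy=4),alpha=1.7))
E
python3 look.py w6 .007
```

```text
time_s: 12.5
tool_pos: [0.4617, 0.0077, 0.1162]
tool_rot: [-179.9, -0.1, 90.3]
force: [0.5, 0.1, -1.1]
grip_width: 0.0625
time_s: 13.0
tool_pos: [0.4649, 0.0046, 0.0841]
tool_rot: [180.0, 0.0, 90.0]
force: [0.2, -0.3, -0.2]
grip_width: 0.0625
[0.46488218 0.00457109 0.08407938] 0.06245939873656422
tip [236. 238.] part bottom at tcp [231. 262.]
```

View pics/w6.png

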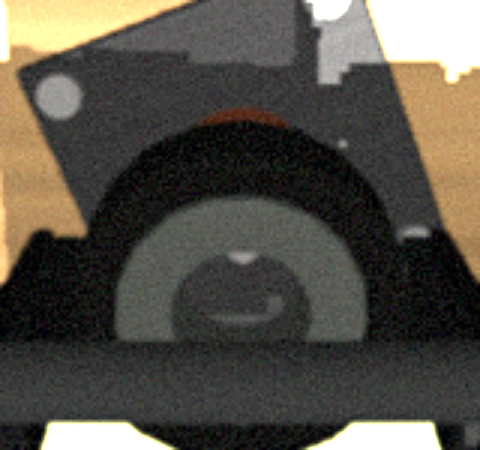

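View pics/w6s.png

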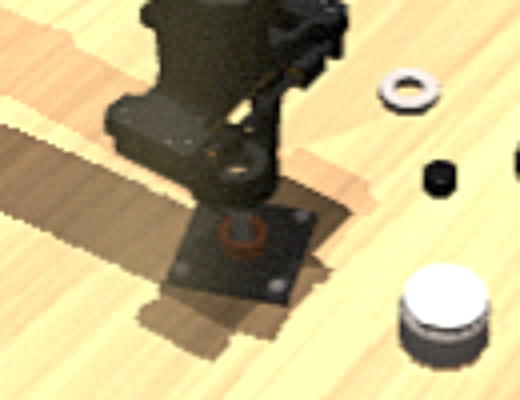

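Tip at crop x 243, wheel hole centred at 240: aligned. Lower.

```bash
python3 -m inch '{"dp":[[0,0,0.012],[0,0,0.013],[0,0,0.013],[0,0,0.01],[0,0,0]],"turn":[0,0,0,0,0]}'; python3 -m inch '{"dp":[[0,0,0.002],[0,0,0.001],[0,0,0]],"turn":[0,0,0]}'
```

```text
time_s: 13.72
tool_pos: [0.4636, 0.0048, 0.0348]
tool_rot: [-179.9, 0.0, 90.0]
force: [1.2, -0.1, -0.6]
grip_width: 0.0618
time_s: 14.1
tool_pos: [0.4647, 0.0051, 0.0331]
tool_rot: [180.0, -0.0, 90.0]
force: [0.2, -0.6, -0.0]
grip_width: 0.0621
```

```bash
python3 -m inch '{"dp":[[0,0,0.001],[0,0,0.0007],[0,0,0]],"turn":[0,0,0]}'
```

```text
time_s: 14.48
tool_pos: [0.4646, 0.0051, 0.0315]
tool_rot: [180.0, -0.0, 90.0]
force: [-1.2, 0.2, 3.5]
grip_width: 0.0629
```

```bash
python3 -m inch '{"dp":[[0,0,0.0005],[0,0,0],[0,0,0],[0,0,-0.01],[0,0,-0.03],[0,0,-0.04],[0.02,0,-0.01],[0.05,0.002,0]],"turn":[0,0,0,0,0,0,0,0]}' -1
python3 -m inch '{"dp":[[0.05,0.002,0],[0.05,0.003,0],[0.05,0.002,0],[0.0085,0,0],[0,0,0],[0,0,0]],"turn":[0,0,0,0,0,0]}' -1
python3 - <<'E'
from h import *
o=sensors.get_obs();print(o['tool_pos'])
c=vision.get_calibration('wrist');cv2.imwrite('pics/w7.png',vision.read_camera('wrist'));print(proj(c,[.4735,.2335,.01]))
im=vision.read_camera('top')[210:290,280:380];cv2.imwrite('pics/t7.png',cv2.convertScaleAbs(cv2.resize(im,None,fx=6,fy=6),alpha=1.8))
E
```

```text
time_s: 15.48
tool_pos: [0.4681, 0.0739, 0.1231]
tool_rot: [179.8, -0.1, 89.7]
force: [0.5, 1.0, -0.5]
grip_width: 0.0871
time_s: 16.23
tool_pos: [0.4737, 0.2316, 0.1209]
tool_rot: [180.0, 0.0, 89.9]
force: [-0.4, -0.8, 0.2]
grip_width: 0.0874
[0.47370376 0.2316025  0.12087616]
[320.04227679 191.71542724]
```

View pics/w7.png

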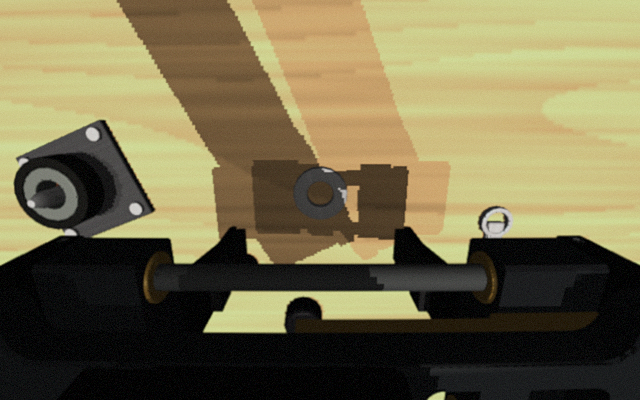

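View pics/t7.png

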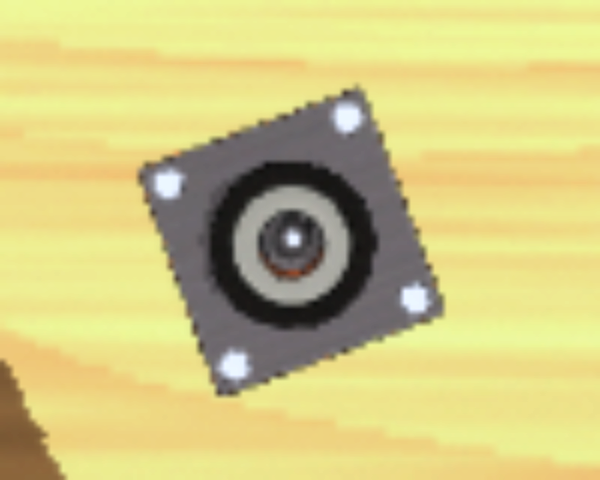

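Wheel sits round the axle; washer seen at (320,193) as predicted. Descend.

```bash
python3 -m inch '{"dp":[[0.001,0,0.04],[0,0,0.04],[0,0,0.02],[0,0,0.014],[0,0,0],[0,0,0]],"turn":[0,0,0,0,0,0]}'
```

```text
time_s: 17.08
tool_pos: [0.4742, 0.2347, 0.0076]
tool_rot: [179.9, -0.1, 90.0]
force: [0.2, -0.6, 0.2]
grip_width: 0.0874
```

```bash
python3 -m inch '{"dp":[[0,0,0.003],[0,0,0.0015],[0,0,0]],"turn":[0,0,0]}'; python3 -m inch '{"dp":[[0,0,0],[0,0,0],[0,0,0],[0,0,0],[0,0,0],[0,0,0],[0,0,0]],"turn":[0,0,0,0,0,0,0]}' 1 25
```

```text
time_s: 17.45
tool_pos: [0.4733, 0.2346, 0.0023]
tool_rot: [180.0, -0.0, 90.0]
force: [0.2, -0.1, 0.7]
grip_width: 0.0871
time_s: 18.32
tool_pos: [0.4734, 0.2344, 0.0022]
tool_rot: [180.0, 0.0, 90.0]
force: [0.5, -0.2, 0.4]
grip_width: 0.0503
```

```bash
python3 -m inch '{"dp":[[0,0,-0.03],[0,0,-0.04],[0,0,-0.03],[-0.05,-0.002,0],[-0.05,-0.002,0],[-0.05,-0.002,0],[-0.05,-0.0025,0],[-0.028,0,0]],"turn":[0,0,0,0,0,0,0,0]}'
python3 -m inch '{"dp":[[-0.001,0,0.02],[0,0,0.005],[0,0,0],[0,0,0]],"turn":[0,0,0,0]}'
python3 look.py w8 .002
```

```text
time_s: 19.32
tool_pos: [0.4644, 0.0039, 0.1021]
tool_rot: [-180.0, -0.0, 89.9]
force: [-0.4, 0.6, -1.5]
grip_width: 0.0502
time_s: 19.82
tool_pos: [0.4654, 0.0061, 0.0776]
tool_rot: [180.0, -0.0, 90.1]
force: [0.3, -0.2, -1.8]
grip_width: 0.05
[0.46538159 0.00607768 0.0776282 ] 0.050026564543012395
tip [229. 248.] part bottom at tcp [231. 273.]
```

View pics/w8.png

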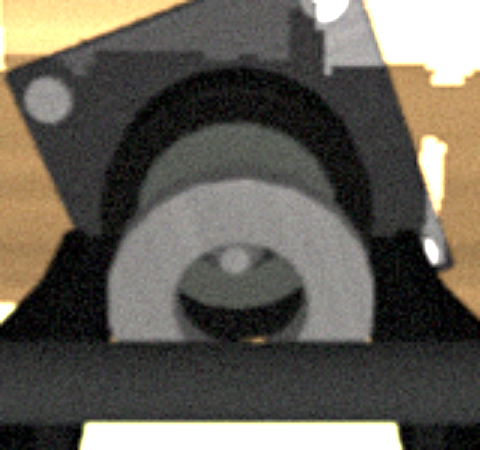

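View pics/w8s.png

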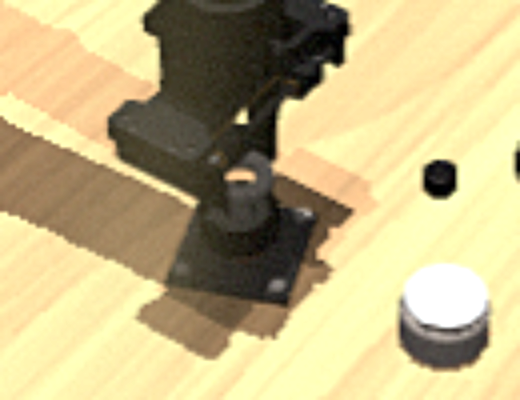

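Tip at crop (237,262), washer hole x about 243: about 1 mm off. Small shift and lower.

```bash
python3 -m inch '{"dp":[[-0.001,0.001,0],[0,0,0.01],[0,0,0.01],[0,0,0.006],[0,0,0],[0,0,0.001],[0,0,0.001],[0,0,0]],"turn":[0,0,0,0,0,0,0,0]}'
```

```text
time_s: 20.92
tool_pos: [0.4661, 0.0046, 0.0493]
tool_rot: [180.0, -0.0, 90.0]
force: [0.4, 1.3, -0.7]
grip_width: 0.0497
```

```bash
python3 -m inch '{"dp":[[0,0,0.001],[0,0,0.0005],[0,0,0]],"turn":[0,0,0]}'
```

```text
time_s: 21.3
tool_pos: [0.4662, 0.0045, 0.0481]
tool_rot: [180.0, -0.0, 90.0]
force: [-1.9, -0.8, 4.5]
grip_width: 0.0502
```

```bash
python3 -m inch '{"dp":[[0,0,0],[0,0,0],[0,0,0],[0,0,-0.01],[0,0,-0.03],[0,0,-0.03],[0.01,0,-0.005],[0.04,0.03,0]],"turn":[0,0,0,0,0,0,0,0]}' -0.7
python3 -m inch '{"dp":[[0.045,0.033,0],[0.045,0.033,0],[0.045,0.033,0],[0.0235,0.017,0],[0,0,0],[0,0,0]],"turn":[0,0,0,0,0,0]}' -0.5
python3 - <<'E'
from h import *
o=sensors.get_obs();print(o['tool_pos'])
c=vision.get_calibration('wrist');cv2.imwrite('pics/w9.png',vision.read_camera('wrist'));print(proj(c,[.612,.213,.026]),proj(c,[.612,.213,.013]))
im=vision.read_camera('top')[210:290,280:380];cv2.imwrite('pics/t9.png',cv2.convertScaleAbs(cv2.resize(im,None,fx=6,fy=6),alpha=1.8))
E
```

```text
time_s: 22.3
tool_pos: [0.4957, 0.0536, 0.1235]
tool_rot: [180.0, -0.1, 89.8]
force: [0.8, -1.1, -0.5]
grip_width: 0.074
time_s: 23.05
tool_pos: [0.6111, 0.2121, 0.1219]
tool_rot: [-179.9, 0.1, 90.0]
force: [0.8, -0.8, -0.5]
grip_width: 0.0649
[0.61105438 0.21205335 0.12186859]
[319.09956138 197.62354178] [319.13999279 193.67945821]
```

View pics/w9.png

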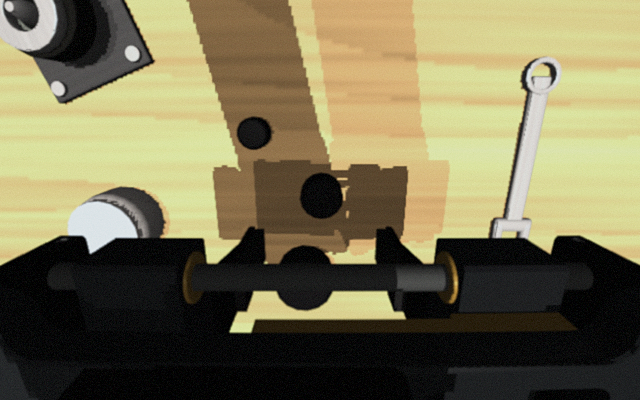

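View pics/t9.png

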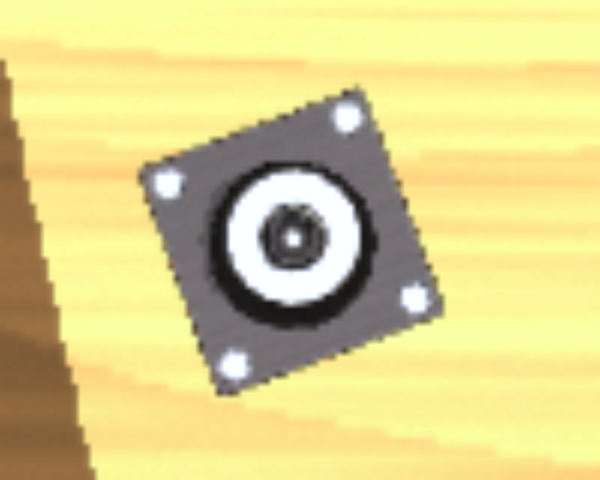

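Washer is on and round; the middle cap is at (321,196), as predicted. Descend and grip.

```bash
python3 -m inch '{"dp":[[0.001,0.001,0.04],[0,0,0.04],[0,0,0.02],[0,0,0.014],[0,0,0],[0,0,0]],"turn":[0,0,0,0,0,0]}'; python3 -m inch '{"dp":[[0,0,0],[0,0,0],[0,0,0],[0,0,0],[0,0,0],[0,0,0]],"turn":[0,0,0,0,0,0]}' 1 20
```

```text
time_s: 23.9
tool_pos: [0.6139, 0.2144, 0.0101]
tool_rot: [179.9, -0.1, 90.0]
force: [0.3, -0.5, 1.1]
grip_width: 0.0652
time_s: 24.65
tool_pos: [0.613, 0.2142, 0.0089]
tool_rot: [180.0, -0.0, 90.0]
force: [-0.6, 0.4, 2.4]
grip_width: 0.0394
```

```bash
python3 -m inch '{"dp":[[0,0,-0.03],[0,0,-0.04],[0,0,-0.04],[-0.045,-0.033,0],[-0.045,-0.033,0],[-0.045,-0.033,0],[-0.045,-0.033,0],[-0.029,-0.016,0]],"turn":[0,0,0,0,0,0,0,0]}'
python3 -m inch '{"dp":[[0,0,0.02],[0,0,0.012],[0,0,0],[0,0,0]],"turn":[0,0,0,0]}'
python3 look.py w10 .009
```

```text
time_s: 25.65
tool_pos: [0.4629, 0.003, 0.1182]
tool_rot: [-179.9, -0.1, 89.9]
force: [0.2, 0.1, -0.4]
grip_width: 0.0389
time_s: 26.15
tool_pos: [0.4654, 0.0053, 0.0869]
tool_rot: [180.0, 0.0, 90.1]
force: [0.4, 0.0, -0.3]
grip_width: 0.0388
[0.46539795 0.00533761 0.08689335] 0.03882321728407304
tip [233. 231.] part bottom at tcp [232. 258.]
```

View pics/w10.png

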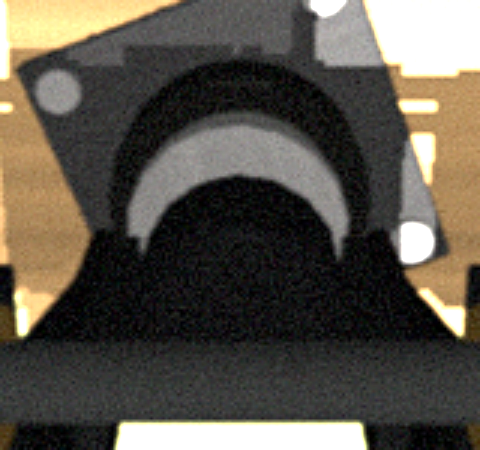

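View pics/w10s.png

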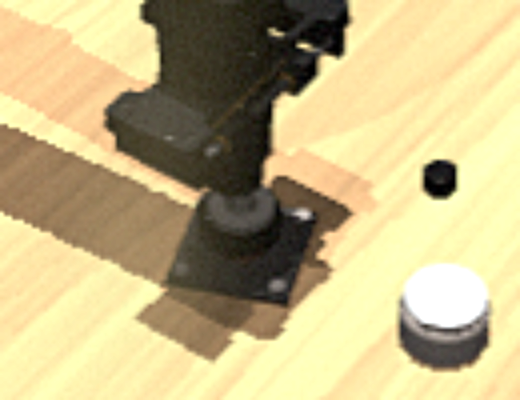

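Washer centred at x≈239 and cap at ≈241: aligned. Lower and creep.

```bash
python3 -m inch '{"dp":[[0,0,0.008],[0,0,0.006],[0,0,0.004],[0,0,0],[0,0,0.001],[0,0,0.001],[0,0,0]],"turn":[0,0,0,0,0,0,0]}'
```

```text
time_s: 27.12
tool_pos: [0.465, 0.005, 0.0667]
tool_rot: [180.0, -0.0, 90.0]
force: [0.2, 0.4, -0.9]
grip_width: 0.039
```

```bash
python3 -m inch '{"dp":[[0,0,0.001],[0,0,0.001],[0,0,0]],"turn":[0,0,0]}'
```

```text
time_s: 27.5
tool_pos: [0.4651, 0.005, 0.0648]
tool_rot: [180.0, -0.0, 90.0]
force: [-1.1, 0.0, 2.0]
grip_width: 0.0391
```

```bash
python3 -m inch '{"dp":[[0,0,0.0005],[0,0,0]],"turn":[0,0]}'; python3 -m inch '{"dp":[[0,0,0],[0,0,0],[0,0,0],[0,0,-0.01],[0,0,-0.03],[0,0,-0.04],[0.04,0,-0.03],[0.05,0,0]],"turn":[0,0,0,0,0,0,0,0]}' -0.5
python3 -m inch '{"dp":[[0.05,0,0],[0.05,0,0],[0.05,0,0],[0,0,0]],"turn":[0,0,0,0]}'
python3 - <<'E'
from h import *
cv2.imwrite('pics/t11.png',vision.read_camera('top'))
s=vision.read_camera('scene')
cv2.imwrite('pics/s11.png',cv2.convertScaleAbs(cv2.resize(s[130:310,210:410],None,fx=3.3,fy=3.3,interpolation=cv2.INTER_CUBIC),alpha=1.7))
for n,pts in(('scene',dict(captop=(.465,.0055,.082),washertop=(.465,.0055,.056),tin=(.6385,.0225,.0225))),):
    c=vision.get_calibration(n)
    for k,p in pts.items(): print(k,(proj(c,p)-[210,130])*3.3)
E
```

```text
time_s: 27.75
tool_pos: [0.4652, 0.005, 0.0648]
tool_rot: [180.0, -0.0, 90.0]
force: [-2.0, -0.7, 6.4]
grip_width: 0.039
time_s: 28.75
tool_pos: [0.4672, 0.0956, 0.1779]
tool_rot: [179.6, -0.2, 89.8]
force: [1.0, -0.6, -0.8]
grip_width: 0.0656
time_s: 29.25
tool_pos: [0.4637, 0.2497, 0.1744]
tool_rot: [180.0, -0.0, 90.4]
force: [0.1, -0.2, 0.2]
grip_width: 0.0653
captop [228.4060435 142.9904953]
washertop [229.52694168 163.17855905]
tin [398.10497093 257.10144279]
```

View pics/t11.png

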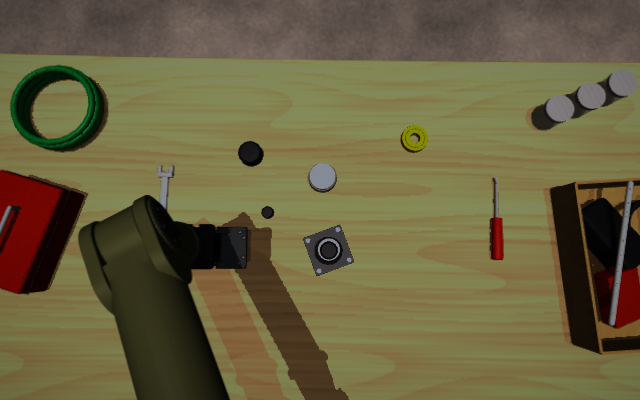

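View pics/s11.png

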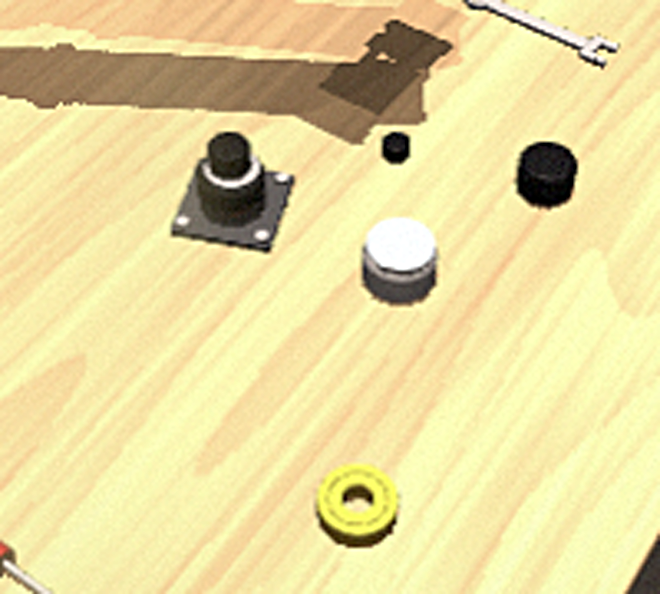

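The finished stack is upright on the plate (top view (329,250); scene crop cap top at (229,145), predicted (228,143)). Tin, wrench, screwdriver and the decoys show no visible movement.

```bash
python3 -c "
from cell import env,sensors
print(sensors.get_obs()['joint_velocities'].round(2));print(env.sign_off())"
```

```text
[ 1.18 -0.9   1.68  0.81  0.23 -0.03  0.04]
the job is handed in; nothing more can be done
None
```

I put the spacer, the black wheel, the washer and the middle-sized cap on the axle in that order. Each was lowered until the wrist felt the part below (about 3.5–6.4 N), then released. I handed the job in at about 29 s, with the gripper clear of everything.

- **Stack:** The last top and scene pictures show it upright and centred on the axle. The cap's top is within about 1 mm of where a seated cap should be.
- **Bystanders:** The tin, wrench and screwdriver, along with the yellow wheel and the other two caps, show no visible movement. I judged this by eye and did not re-measure them. The arm hid part of the wrench in the last top view.
- **Disagreements:** The wrist camera read about 1–2 mm off in y, and single position readings jittered by about 1 mm. Both are well inside the 5.5 mm clearance around the axle. The arm was still settling slightly (under 2°/s) at hand-in, well away from the stack.

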